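# Stamp a pillar candle along the fence

## Robot

A 6-joint arm with a two-finger parallel gripper is mounted at the origin on a cart in front of the work surface, level with it; the furniture and walls round the work are solid. World frame = base frame: x ahead of the robot, y to its left, z up, the work surface at z = 0. Lengths are in m, angles in rad, forces in N, time in s.
With the tool pointing down it reaches from about 0.275 to 0.775 m from the base axis. Payload 14.6 kg.
Tool frame: the origin (TCP) lies midway between the tips of the shut fingers; the grasp point (between the pads) lies 19 mm behind it; z points along the fingers, x is the direction in which the jaws open and shut, and the axes are right-handed (so a half turn about z gives the same grasp; the last joint's range is limited). The gripper opens to 85 mm and grips with 20 to 120 N. Pads are 22 mm wide; open, the fingers measure 114 mm over their backs; the gripper's body (76 mm by 85 mm) begins 54 mm behind the grasp point. The pads swing forward as they close: fully open they stand 13 mm farther back than shut.
Start: joints at [1.127, 0.263, -0.048, 1.259, 0, 1.415], TCP at [0.15, 0.503, 0.231] pointing down, gripper open.
Joint ranges: [-2.65, 2.65], [-0.89, 1.7], [-1.18, 1.37], [-2.13, 2.11], [-1.35, 1.29], [-3.14, 3.14]. Speed limits (rad/s): [1.89, 1.89, 2.57, 2.79, 3.14, 3.14].

## Interface

Orientations are given as a rotation vector (axis times angle).
In Python, from plant import get_obs, get_image, job_done gives the robot as it stands. The module is installed in compiled form; this text tells all that it offers.
- The arm moves only by the tool play_rows, never from a script. Its argument "targets" is a list of rows, each an object of numbers: "ax", "ay", "az": the turn, a rotation vector about the world's x, y, z in degrees; "x", "y", "z": the shift along the world's x, y, z in m; "claw": the finger opening in m, from 0 to 0.0854. In form: [{"ax": .., "ay": .., "az": .., "x": .., "y": .., "z": .., "claw": ..}, ...]. A call has 1 to 5 rows; each row is the pose to reach, as a shift and turn from the pose measured when the call began; what a row does not reach only later rows make up. A row lasts 1/10 s, in which the tool goes at most 50 mm and 8.59 degrees, less where a joint would pass 70% of its speed; a pose out of reach is approached as far as the arm can. A call with a gripper value outside its range is refused whole. The fingers move at their own pace and stop on an object; "force" is the grip in N (left out, the last holds). Time passes only in rows, so rows that repeat a pose let the fingers close. It gives the time, the measured TCP pose, the force and the opening at its end, in the units of the state.
- get_obs(): the state, without advancing time (a new reading comes with each control period).
- get_image(name): name is "scene" or "top" or "wrist"; returns a dict with "color" (384x512x3 uint8, blue, green, red), "fx", "fy", "cx", "cy" (pixels), "view" (4x4, takes a point from world to camera coordinates); the wrist camera has in their place "tool_from_camera" (4x4, takes a point from camera to tool coordinates, whose origin is the TCP and whose axes are the tool frame's). Camera axes: x right, y up, looking along -z (the intrinsics and any distortion apply to the point x, -y, -z); pixel columns grow to the right and rows downward; lengths in m; the calibration is good to about 2 mm. The wrist camera is an equidistant fisheye: a pixel r from the principal point sees the ray r / f radians off the axis. A picture is of the moment at which its call begins: read the wrist's pose just before it. There is no depth.
- job_done(): hands the job in, once; it reports no verdict.
The state is a dict: "clock": time; "q": joint angles; "qvel": joint speeds; "tau": joint torques, N m; "eef_pos": TCP position; "tcp_rot": TCP orientation; "ft_force": force on the tool from outside, world axes, zero at the start; "ft_torque": the same for the moment, N m; "opening": opening from 0.0 (shut) to 1.0 (fully open).
Only numpy, scipy, OpenCV 4.12 (cv2) and the standard library are available. Lean on these libraries where they do the work, as an engineer would, in place of code of your own. Each camera call takes 0.05 s, during which the arm holds its last target.

## Task

Stamp the side of the russet pillar candle: its wax is still soft, so do not grip or lift it, only push it gently over the table. Slide it up against the dark fence before the red mark, keep it against the fence all the way along to the rubber stamp, and hold it there with a steady push of about 8 N for one second. Then back away, leaving the candle standing at the stamp by the fence, and leave the things around undisturbed.

Things in the scene. Friction and masses are not known exactly. Their poses are not given: they have to be found in the camera images.
- candle: Round russet pillar candle, grey top, 68 mm diameter, straight sides 83 mm high (88 with wick), 0.2 to 0.35 kg, loose, upright. Origin: centre of its underside; z up. Stands before the red mark, its side 40 to 95 mm in front of the fence. Sliding it takes about 1 to 4 N. The wax dents if the fingers press or squeeze with over 25 N in all (both fingers added), less than an ordinary grip.
- jig: Fixed upright dark fence of smooth polished wood, 330 mm long, 60 high, 18 thick (steel feet behind it to x = 52 mm). Origin: at table level on its flat front face, at its open end. +y runs along that face to the stamp; +x points into the fence, away from the robot. The fence covers x = 0 to 18, y = 0 to 330 mm; the touching candle's centre is at x = -34 mm.
- red_mark (a point): Centre of the red band round the fence, on the top edge of its front face: jig y = 100 mm, 60 mm above the table. Axes as the jig's. Once the candle's centre is past this mark, its side must stay within 6 mm of the fence.
- stamp_holder: Fixed grey metal block at the far end of the fence that carries the stamp; origin and axes the same as the jig's. It covers x = -90 to 0 mm, y = 290 to 330 mm and is 76 mm high. The print needs 4 to 12 N between candle and stamp for half a second (aim for 8: what the fingers push less the sliding drag of the candle); over 15 N spoils it.
- stamp_axis (a point): Point on the holder's front face (jig x = -34, y = 290 mm, 34 mm up) from which the stamp, a black rubber pad of 30 mm diameter, stands out along -y. How far varies and is not measured: 12 to 30 mm, so the candle first touches with its centre at jig y = 226 to 244 mm. It yields by 1 mm per 2.2 N, is hard after 8 mm, and may push the released candle back a few mm, which does no harm.
- dye_bottle: Small brown dropper bottle with red-edged label and black top, 33 mm diameter, 102 mm high, loose; about 160 mm in front of the fence near the stamp. Origin: centre of its underside. Leave it alone.
- glass_cup: Low clear empty glass cup, 60 mm diameter, 34 mm high, loose; about 175 mm in front of the fence's middle. Origin: centre of its underside. Leave it alone.
- green_candle: Square green and violet candle, 45 mm wide, 123 mm high, loose, behind the fence. Origin: centre of its underside. Leave it alone.
Things that resemble listed ones, but are neither listed nor needed, are in the scene too. Leave any blue look-alike of the candle alone.

How it is judged:
On the way, in this order (a step that is already met when the one before it is completed fails the run):
1. the candle is slid against the fence (side within 3 mm of it) (x of candle in the frame of jig above -0.037 m and y of candle in the frame of jig above -0.03 m), for 0.1 s.
2. the candle is pressed on the stamp with 4 to 12 N for half a second, against the fence (contact force between candle and stamp_holder between 4 and 12 N and x of candle in the frame of jig above -0.04 m), for 0.5 s.
At the end, for the whole second after the job is handed in: the candle stands upright on the table at rest, its side within 8 mm of the fence and within 33 mm of the stamp holder's front face (the pad stands 12 to 30 mm out of it) (y of candle in the frame of jig above 0.223 m and x of candle in the frame of jig above -0.042 m and angle between candle's own z axis and vertical below 0.1 rad and height (world z) of candle below 0.005 m and linear speed of candle below 0.01 m/s); the robot touches nothing.
It fails at once if past the red mark the candle's side is more than 6 mm off the fence (y of candle in the frame of jig above 0.105 m and x of candle in the frame of jig below -0.04 m).
It fails at once if the candle is squeezed or shoved with more than 25 N by the fingers (contact force between the fingers and candle above 25 N).
It fails at once if the candle is pressed on the stamp or its holder with more than 15 N (contact force between candle and stamp_holder above 15 N).
It fails at once if the candle is lifted more than 8 mm or tipped more than 0.2 rad (height (world z) of candle above 0.008 m or angle between candle's own z axis and vertical above 0.2 rad).
It fails at once if the dye bottle, the glass cup or the green candle is moved more than 20 mm or tipped more than 0.3 rad (distance of any of dye_bottle, glass_cup, green_candle from where it was at the start of the episode above 0.02 m or angle between any of dye_bottle, glass_cup, green_candle's own z axis and vertical above 0.3 rad).
It also fails if it takes over 72 s, if anything falls off the work surface, if the arm or the gripper's body presses on something with over 40 N, if the wrist force passes 120 N, or if a joint passes its speed limit or range.

## Working session

There is one attempt and no reset: what is moved stays moved. The work goes in short steps, Python scripts to look and compute and a tool call to move; the robot and the scene stay as the last step left them, time stands still between calls to the robot, and variables do not carry over. Pictures are saved under pics/ and viewed, and the job is handed in when it is done.

Besides the shell and the picture viewer there is one more tool, called as a command line: name --argument value ..., lists and objects as JSON in quotes. play_rows: Moves the arm, as the interface text tells. Its arguments: {"type":"object","properties":{"targets":{"type":"array","items":{"type":"object","properties":{"ax":{"type":"number"},"ay":{"type":"number"},"az":{"type":"number"},"x":{"type":"number"},"y":{"type":"number"},"z":{"type":"number"},"claw":{"type":"number"}}}},"force":{"type":"number"}},"required":["targets"]}

```bash
mkdir -p pics; cat > h.py <<'E'
import numpy as np, cv2
from plant import get_obs,get_image
def ray(im,u,v):
    d=np.array([(u-im['cx'])/im['fx'],-(v-im['cy'])/im['fy'],-1.0]); V=np.array(im['view']); R=V[:3,:3]; 
    return -R.T@V[:3,3], R.T@d
def onz(im,u,v,z):
    o,d=ray(im,u,v); return o+d*(z-o[2])/d[2]
def proj(im,p):
    V=np.array(im['view']); c=V[:3,:3]@np.array(p)+V[:3,3]
    return im['cx']+im['fx']*c[0]/-c[2], im['cy']+im['fy']*-c[1]/-c[2]
E
python3 - <<'E'
from h import *
import pickle
o=get_obs();print({k:np.round(v,3) for k,v in o.items()})
for n in('scene','top','wrist'):
    i=get_image(n);cv2.imwrite(f'pics/{n}0.png',i['color']);pickle.dump(i,open(n+'0.pkl','wb'));print(n,[i.get(k) for k in i if k!='color'])
E
```

```text
{'clock': np.float64(0.0), 'q': array([ 1.127,  0.264, -0.049,  1.259,  0.   ,  1.415]), 'qvel': array([ 0.001,  0.   ,  0.001, -0.   , -0.   , -0.001]), 'tau': array([ 2.0000e-03, -6.3761e+01,  3.8456e+01,  1.4000e-02,  0.0000e+00,
       -0.0000e+00]), 'eef_pos': array([0.149, 0.503, 0.231]), 'tcp_rot': array([ 2.518e+00,  1.878e+00, -2.000e-03]), 'ft_force': array([-0.428,  0.852, -0.321]), 'ft_torque': array([ 0.036,  0.03 , -0.003]), 'opening': np.float64(1.004)}
scene [451.2287904416974, 451.2287904416974, 260.5961954329839, 194.42933749806727, array([[ 0.47001384, -0.88262881,  0.00730572, -0.31391003],
       [ 0.53682432,  0.29241805,  0.79139834, -0.33832486],
       [-0.7006473 , -0.36804628,  0.61125715, -0.74887503],
       [ 0.        ,  0.        ,  0.        ,  1.        ]])]
top [361.7102658358076, 361.7102658358076, 249.3315115604842, 191.3798144735213, array([[ 0.01786686, -0.99979381,  0.0096495 , -0.09244026],
       [ 0.98907555,  0.01908606,  0.14616866, -0.54806449],
       [-0.14632269,  0.00693251,  0.98921262, -0.83837224],
       [ 0.        ,  0.        ,  0.        ,  1.        ]])]
wrist [297.3186396354542, 297.3186396354542, 256.46552073428774, 192.20451984749104, array([[ 9.99999662e-01,  4.65736942e-04,  6.77991577e-04,
         8.82438925e-04],
       [ 6.37191205e-04, -9.59867309e-01, -2.80453815e-01,
        -7.17226523e-02],
       [ 5.20164249e-04,  2.80454152e-01, -9.59867281e-01,
        -1.42983602e-01],
       [ 0.00000000e+00,  0.00000000e+00,  0.00000000e+00,
         1.00000000e+00]])]
```

View pics/top0.png

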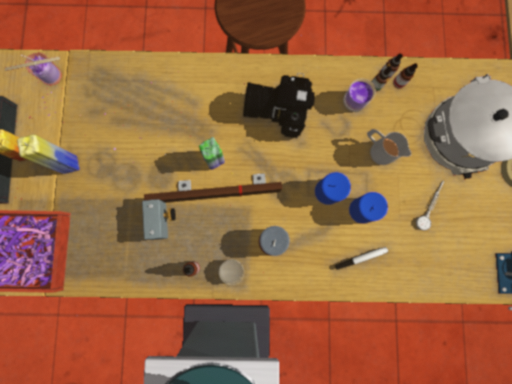

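View pics/scene0.png

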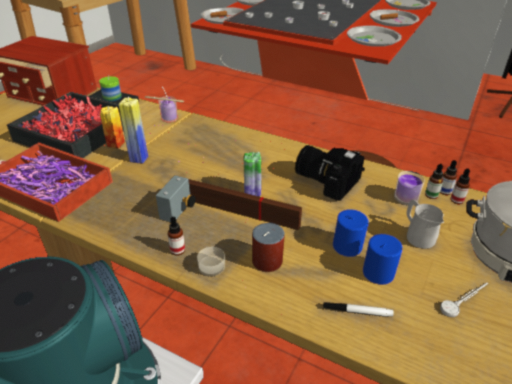

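View pics/wrist0.png

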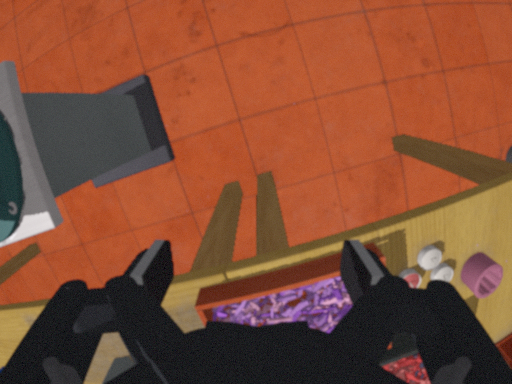

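The top view shows the fence from (146,198) to (281,186), the stamp holder at (154,219) and the pad at (173,213). The candidates are the grey-topped russet candle at top (274,240), scene (267,247), and the two blue pillars at top (333,187) and (369,207). Only the first is russet with a grey top, so it fits the description. I'll confirm it in an enlarged crop.

```bash
python3 - <<'E'
import cv2
a=cv2.imread('pics/top0.png')[160:295,130:300];b=cv2.imread('pics/scene0.png')[140:285,140:320]
a=cv2.resize(a,None,fx=4,fy=4,interpolation=cv2.INTER_CUBIC);b=cv2.resize(b,None,fx=4,fy=4,interpolation=cv2.INTER_CUBIC)
cv2.imwrite('pics/ca.png',a);cv2.imwrite('pics/cb.png',b)
E
```

```text
(no output)
```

View pics/ca.png

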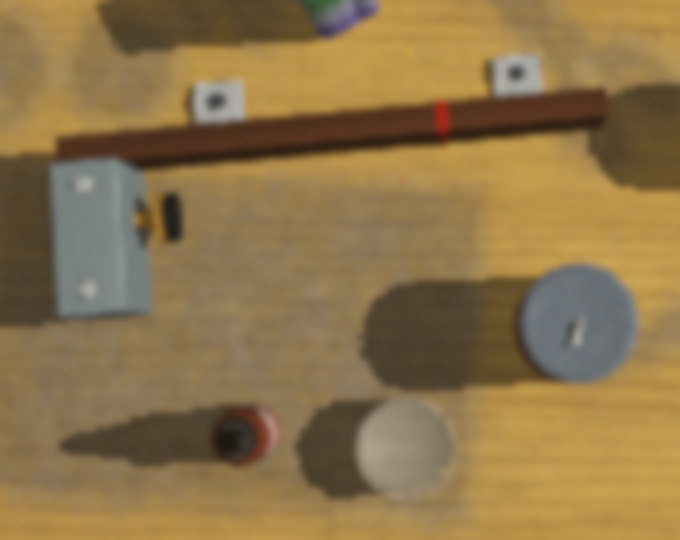

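View pics/cb.png

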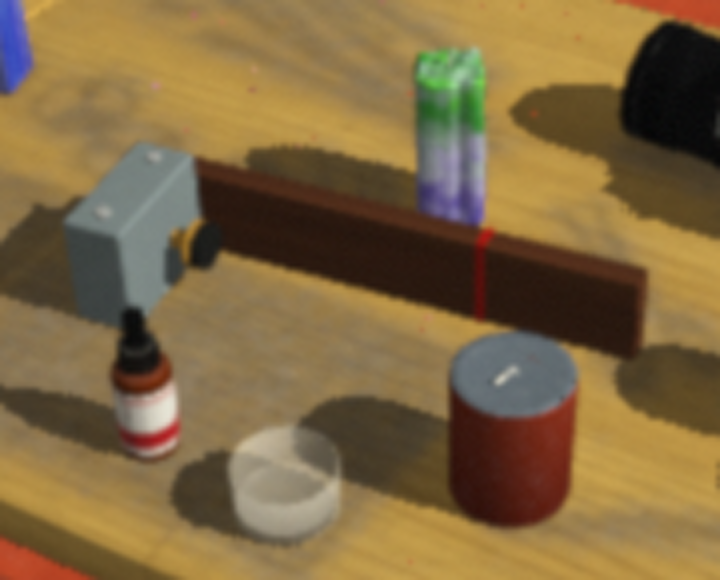

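The crop confirms it: russet sides, grey top, wick, and no other candle like it. Next I measure the fence, candle and obstacles.

```bash
python3 - <<'E'
from h import *
import pickle
T=pickle.load(open('top0.pkl','rb'));S=pickle.load(open('scene0.pkl','rb'))
print('cams',ray(T,0,0)[0],ray(S,0,0)[0])
for im,n,cols in((T,'top',(170,190,210,225,250,270,276)),(S,'scene',(200,215,230,245,270,290))):
    c=im['color']
    for u in cols:
        r=range(180,204) if n=='top' else range(178,232)
        g=c[:,u].astype(int).sum(1)
        print(n,u,[(v,int(g[v])) for v in r if g[v]<330])
c=T['color'].astype(int)
m=((c[...,0]>c[...,2]-5)&(c.sum(2)<480)).astype(np.uint8); m[:,:250]=0;m[:,300:]=0;m[:215]=0;m[270:]=0
cs,_=cv2.findContours(m,0,2);k=max(cs,key=cv2.contourArea);print(cv2.minEnclosingCircle(k),cv2.fitEllipse(k))
(u,v)=cv2.fitEllipse(k)[0];print('candle',onz(T,u,v,.083), 'px r',onz(T,u+14,v,.083)-onz(T,u,v,.083))
c=S['color'].astype(int)
m=((c[...,0]>c[...,2]-5)&(c.sum(2)<480)).astype(np.uint8); m[:,:245]=0;m[:,290:]=0;m[:218]=0;m[270:]=0
cs,_=cv2.findContours(m,0,2);k=max(cs,key=cv2.contourArea);print(cv2.fitEllipse(k))
(u,v)=cv2.fitEllipse(k)[0];print('candle scene',onz(S,u,v,.083))
E
```

```text
cams [ 0.42105593 -0.07614878  0.91033025] [-0.1955342  -0.45375441  0.72779828]
top 170 [(191, 308), (192, 209), (193, 152), (194, 148), (195, 155), (196, 157), (197, 159), (198, 148), (199, 112), (200, 102), (201, 154), (202, 251)]
top 190 [(190, 268), (191, 169), (192, 151), (193, 153), (194, 160), (195, 168), (196, 150), (197, 118), (198, 103), (199, 134), (200, 245)]
top 210 [(188, 266), (189, 178), (190, 156), (191, 160), (192, 169), (193, 173), (194, 162), (195, 128), (196, 106), (197, 129), (198, 236)]
top 225 [(186, 308), (187, 214), (188, 160), (189, 157), (190, 164), (191, 169), (192, 174), (193, 154), (194, 117), (195, 104), (196, 150), (197, 268)]
top 250 [(184, 281), (185, 194), (186, 164), (187, 169), (188, 171), (189, 174), (190, 176), (191, 158), (192, 116), (193, 114), (194, 202), (195, 323)]
top 270 [(181, 329), (182, 273), (183, 199), (184, 163), (185, 168), (186, 171), (187, 171), (188, 171), (189, 153), (190, 114), (191, 104), (192, 162), (193, 270)]
top 276 [(182, 247), (183, 179), (184, 163), (185, 169), (186, 172), (187, 171), (188, 160), (189, 131), (190, 10
[... 2002 characters left out ...]
), (203, 319), (204, 232), (205, 166), (206, 155), (207, 157), (208, 148), (209, 120), (210, 91), (211, 85), (212, 88), (213, 87), (214, 82), (215, 80), (216, 76), (217, 74), (218, 77), (219, 74), (220, 81), (221, 73), (222, 79), (223, 84), (224, 80), (225, 84), (226, 93), (227, 132), (228, 239)]
((274.0714416503906, 240.35714721679688), 14.167104721069336) ((274.0821533203125, 240.40322875976562), (27.37936019897461, 27.57454490661621), 71.60618591308594)
candle [ 0.43212701 -0.14008946  0.083     ] px r [ 0.0005717  -0.03178516  0.        ]
((268.0263977050781, 233.1195831298828), (19.893278121948242, 29.89019012451172), 87.27682495117188)
candle scene [ 0.43346461 -0.14185643  0.083     ]
```

```bash
python3 - <<'E'
from h import *
import pickle
T=pickle.load(open('top0.pkl','rb'));S=pickle.load(open('scene0.pkl','rb'))
sets={'Sbot':(S,0,[(200,203.7),(215,207.4),(230,211.4),(245,215.5),(270,222.5),(290,227.8)]),
'Stop':(S,.06,[(200,186.3),(215,190),(230,193.8),(245,197.8),(270,204.2),(290,209.2)]),
'Tbot':(T,0,[(170,201.6),(190,199.7),(210,197.8),(225,196.5),(250,194.1),(270,192.4)]),
'Ttop':(T,.06,[(170,198.4),(190,196.5),(210,194.8),(225,193.5),(250,191.5),(270,189.5)])}
for n,(im,z,ps) in sets.items():
    P=np.array([onz(im,u,v,z) for u,v in ps]);f=np.polyfit(P[:,1],P[:,0],1);print(n,'slope',f[0],np.degrees(np.arctan(f[0])),'x at y=-.15,0,.15',np.polyval(f,[-.15,0,.15]),'res',np.abs(np.polyval(f,P[:,1])-P[:,0]).max())
def redc(im,box):
    c=im['color'].astype(int);x0,x1,y0,y1=box
    m=(c[...,2]>130)&(c[...,2]>2.2*c[...,1]);q=np.zeros_like(m);q[y0:y1,x0:x1]=m[y0:y1,x0:x1]
    return np.argwhere(q)
r=redc(T,(232,248,180,200));print('T red',r.tolist())
r=redc(S,(255,268,195,222));print('S red',r.mean(0),r.min(0),r.max(0))
# open end
c=T['color'].astype(int).sum(2)
for v in (185,187,189): print(v,c[v,274:290].tolist())
c=S['color'].astype(int).sum(2)
for v in (212,216,220,224): print(v,c[v,292:308].tolist())
E
```

```text
Sbot slope -0.10646957026605003 -6.077362171743267 x at y=-.15,0,.15 [0.55770408 0.54173364 0.52576321] res 0.0008451152926577388
Stop slope -0.1087147070896904 -6.2045269174144835 x at y=-.15,0,.15 [0.55418735 0.53788014 0.52157293] res 0.00036217441239505543
Tbot slope -0.11253870936389945 -6.42097688473623 x at y=-.15,0,.15 [0.55595763 0.53907682 0.52219601] res 0.00018652073386704604
Ttop slope -0.1078792025141503 -6.157210966472178 x at y=-.15,0,.15 [0.55412305 0.53794117 0.52175929] res 0.0003934749614865618
T red [[186, 239], [186, 240], [186, 241], [187, 239], [187, 240], [187, 241], [188, 239], [188, 240], [188, 241], [189, 239], [189, 240], [189, 241], [190, 239], [190, 240], [190, 241], [191, 239], [191, 240], [191, 241], [192, 240]]
S red [198.45454545 261.18181818] [197 260] [200 263]
185 [167, 166, 169, 165, 166, 169, 170, 181, 196, 207, 206, 209, 208, 206, 205, 202]
187 [171, 175, 171, 170, 172, 170, 172, 179, 195, 205, 207, 211, 215, 214, 212, 213]
189 [143, 138, 131, 121, 119, 119, 128, 155, 187, 196, 200, 207, 213, 214, 214, 209]
212 [86, 90, 87, 89, 87, 92, 100, 131, 172, 239, 324, 359, 370, 379, 387, 393]
216 [81, 76, 79, 77, 83, 83, 98, 138, 187, 269, 341, 365, 370, 377, 381, 387]
220 [81, 76, 80, 82, 78, 77, 92, 141, 207, 324, 381, 391, 373, 362, 354, 353]
224 [77, 78, 79, 77, 79, 84, 105, 153, 234, 347, 388, 392, 383, 371, 359, 357]
```

```bash
cat >> h.py <<'E'
th=np.arctan(0.1085); ex=np.array([np.cos(th),np.sin(th)]); ey=np.array([-np.sin(th),np.cos(th)])
E
python3 - <<'E'
from h import *
import pickle
T=pickle.load(open('top0.pkl','rb'));S=pickle.load(open('scene0.pkl','rb'))
base=np.array([.5385,0])
J=lambda p:np.round([(p[:2]-base)@ex,(p[:2]-base)@ey],4)
print('openT',J(onz(T,281.7,189.3,.06)),'openS',J(onz(S,300.8,212.5,.06)))
print('redT',J(onz(T,240.2,192.2,.06)),'redS',J(onz(S,261.2,202,.06)))
def c(u,v): return u/4+130-.4,v/4+160-.4
print('holder top front corners T (stamp-side)',J(onz(T,*c(122,158),.076)),J(onz(T,*c(136,305),.076)),'left',J(onz(T,*c(52,163),.076)))
print('pad face T z~.034',J(onz(T,*c(182,216),.049)))
print('candle',J(np.array([.4325,-.1405])))
for n,u,v,z in(('bottle top',236,441,.102),('cup rim',405,447,.034)): p=onz(T,*c(u,v),z);print(n,p,J(p))
s=lambda u,v:(u/4+140-.4,v/4+140-.4)
for n,u,v,z in(('bottle top',131,318,.102),('bottle base',150,446,0),('cup',286,460,.034)): p=onz(S,*s(u,v),z);print(n,p,J(p))
E
```

```text
openT [-0.0024 -0.1597] openS [-0.0023 -0.1658]
redT [-0.0006 -0.0607] redS [-0.001 -0.067]
holder top front corners T (stamp-side) [-0.0026  0.1256] [-0.0878  0.1222] left [-0.0019  0.166 ]
pad face T z~.034 [-0.0365  0.0981]
candle [-0.1205 -0.1282]
bottle top [0.36473265 0.04779786 0.102     ] [-0.1676  0.0663]
cup rim [ 0.35823588 -0.04190916  0.034     ] [-0.1837 -0.0222]
bottle top [0.35720634 0.04679729 0.102     ] [-0.1752  0.0661]
bottle base [0.36283901 0.05186368 0.        ] [-0.169   0.0705]
cup [ 0.36282421 -0.04200419  0.034     ] [-0.1792 -0.0228]
```

Measured so far, with the jig origin at about −0.164 m along the fence direction:
- **Candle:** jig about (−0.12, 0.036), standing before the mark. The two views agree within 2 mm.
- **Fence:** yaw about 6.2°. The red mark comes out at about 0.10 m, as given.
- **Pad face:** about y = 0.262 m, so first contact should come near candle y = 0.228 m.

I will cradle the candle on two part-open fingers, with the bisector at 45° between the jig's +x and +y. First I swing over.

play_rows --targets '[{"x":0.028,"y":-0.035,"az":-7.5,"claw":0.046},{"x":0.056,"y":-0.07,"az":-15,"claw":0.046},{"x":0.085,"y":-0.104,"az":-22.5,"claw":0.046},{"x":0.113,"y":-0.139,"az":-30,"claw":0.046},{"x":0.141,"y":-0.173,"az":-37.5,"claw":0.046}]' --force 20

```text
invalid input at $.targets[0]: expected keys ax, ay, az, x, y, z, claw
```

play_rows --targets '[{"x":0.02,"y":-0.045,"az":-7.5,"claw":0.046},{"x":0.04,"y":-0.09,"az":-15,"claw":0.046},{"x":0.06,"y":-0.135,"az":-22.5,"claw":0.046},{"x":0.08,"y":-0.18,"az":-30,"claw":0.046},{"x":0.1,"y":-0.225,"az":-37.5,"claw":0.046}]'

```text
invalid input at $.targets[0]: expected keys ax, ay, az, x, y, z, claw
```

play_rows --targets '[{"x":0.0,"y":-0.048,"az":-7.5,"claw":0.046},{"x":0.0,"y":-0.096,"az":-15,"claw":0.046},{"x":0.0,"y":-0.144,"az":-22.5,"claw":0.046},{"x":0.0,"y":-0.192,"az":-30,"claw":0.046},{"x":0.0,"y":-0.24,"az":-37.5,"claw":0.046}]'

```text
invalid input at $.targets[0]: expected keys ax, ay, az, x, y, z, claw
```

play_rows --targets '[{"ax":0,"ay":0,"z":0,"x":0.028,"y":-0.035,"az":-7.5,"claw":0.046},{"ax":0,"ay":0,"z":0,"x":0.056,"y":-0.07,"az":-15,"claw":0.046},{"ax":0,"ay":0,"z":0,"x":0.085,"y":-0.104,"az":-22.5,"claw":0.046},{"ax":0,"ay":0,"z":0,"x":0.113,"y":-0.139,"az":-30,"claw":0.046},{"ax":0,"ay":0,"z":0,"x":0.141,"y":-0.173,"az":-37.5,"claw":0.046}]' --force 20

```text
clock: 0.65
eef_pos: [0.2911, 0.3285, 0.2309]
tcp_rot: [2.991, 0.962, -0.001]
ft_force: [0.3, 1.4, 0.5]
opening: 0.538
```

play_rows --targets '[{"ax":0,"ay":0,"z":0,"x":0.02,"y":-0.045,"az":-7.5,"claw":0.046},{"ax":0,"ay":0,"z":0,"x":0.04,"y":-0.09,"az":-15,"claw":0.046},{"ax":0,"ay":0,"z":0,"x":0.06,"y":-0.135,"az":-22.5,"claw":0.046},{"ax":0,"ay":0,"z":0,"x":0.08,"y":-0.18,"az":-30,"claw":0.046},{"ax":0,"ay":0,"z":0,"x":0.1,"y":-0.225,"az":-37.5,"claw":0.046}]'

```text
clock: 1.15
eef_pos: [0.3913, 0.1015, 0.231]
tcp_rot: [-3.141, 0.059, 0.001]
ft_force: [0.5, 0.0, 0.5]
opening: 0.539
```

play_rows --targets '[{"ax":0,"ay":0,"z":0,"x":0.0,"y":-0.048,"az":-7.5,"claw":0.046},{"ax":0,"ay":0,"z":0,"x":0.0,"y":-0.096,"az":-15,"claw":0.046},{"ax":0,"ay":0,"z":0,"x":0.0,"y":-0.144,"az":-22.5,"claw":0.046},{"ax":0,"ay":0,"z":0,"x":0.0,"y":-0.192,"az":-30,"claw":0.046},{"ax":0,"ay":0,"z":0,"x":0.0,"y":-0.24,"az":-37.5,"claw":0.046}]'

```text
clock: 1.65
eef_pos: [0.3907, -0.1405, 0.231]
tcp_rot: [-2.952, 1.074, 0.0]
ft_force: [1.3, 0.5, 1.5]
opening: 0.536
```

play_rows --targets '[{"ax":0,"ay":0,"z":0,"x":-0.005,"y":-0.05,"az":1,"claw":0.046},{"ax":0,"ay":0,"z":-0.04,"x":-0.005,"y":-0.057,"az":1,"claw":0.046},{"ax":0,"ay":0,"z":-0.085,"x":-0.005,"y":-0.057,"az":1,"claw":0.046},{"ax":0,"ay":0,"z":-0.13,"x":-0.005,"y":-0.057,"az":1,"claw":0.046},{"ax":0,"ay":0,"z":-0.15,"x":-0.005,"y":-0.057,"az":1,"claw":0.046}]'

```text
clock: 2.15
eef_pos: [0.384, -0.1965, 0.0779]
tcp_rot: [-2.96, 1.048, 0.006]
ft_force: [-0.2, 0.2, 1.4]
opening: 0.541
```

```bash
python3 - <<'E'
from h import *
o=get_obs();print({k:np.round(v,3) for k,v in o.items()})
a=get_image('wrist')['color'];b=get_image('scene')['color'];cv2.imwrite('pics/w1.png',a);cv2.imwrite('pics/s1.png',b)
E
```

```text
{'clock': np.float64(2.15), 'q': array([-0.662,  0.221, -0.561,  0.794,  0.   ,  1.589]), 'qvel': array([ 0.005,  0.192, -0.299, -0.508, -0.   , -0.001]), 'tau': array([-5.6300e-01, -5.3075e+01,  3.1012e+01,  1.6000e-01, -7.0000e-03,
       -2.0000e-03]), 'eef_pos': array([ 0.384, -0.196,  0.078]), 'tcp_rot': array([-2.96 ,  1.048,  0.006]), 'ft_force': array([-0.248,  0.219,  1.419]), 'ft_torque': array([0.037, 0.047, 0.006]), 'opening': np.float64(0.541)}
```

View pics/w1.png

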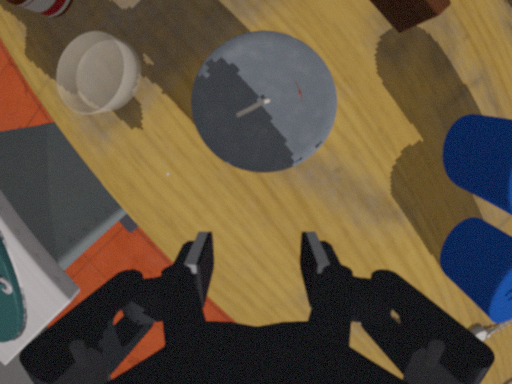

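View pics/s1.png

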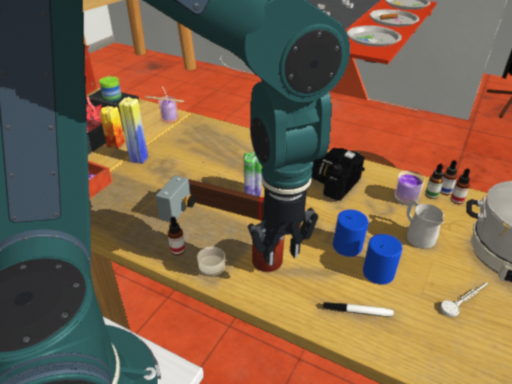

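The wrist view shows the candle top centred at (264,100), nearly on the finger midline (col 257), with the cup at (98,72) well clear. The scene view shows the gripper free of everything. I lower and approach along the bisector.

play_rows --targets '[{"ax":0,"ay":0,"z":-0.03,"x":0,"y":0,"az":0,"claw":0.046},{"ax":0,"ay":0,"z":-0.05,"x":0,"y":0,"az":0,"claw":0.046},{"ax":0,"ay":0,"z":-0.05,"x":0.006,"y":0.008,"az":0,"claw":0.046},{"ax":0,"ay":0,"z":-0.05,"x":0.012,"y":0.015,"az":0,"claw":0.046},{"ax":0,"ay":0,"z":-0.05,"x":0.016,"y":0.02,"az":0,"claw":0.046}]'

```text
clock: 2.75
eef_pos: [0.4017, -0.1761, 0.0304]
tcp_rot: [-2.96, 1.047, 0.004]
ft_force: [0.6, -0.7, 0.0]
opening: 0.538
```

```bash
python3 - <<'E'
from h import *
o=get_obs();print({k:np.round(v,3) for k,v in o.items() if k in('clock','eef_pos','ft_force')})
a=get_image('wrist')['color'];cv2.imwrite('pics/w2.png',a)
E
```

```text
{'clock': np.float64(2.75), 'eef_pos': array([ 0.402, -0.176,  0.03 ]), 'ft_force': array([ 0.562, -0.707,  0.039])}
```

View pics/w2.png

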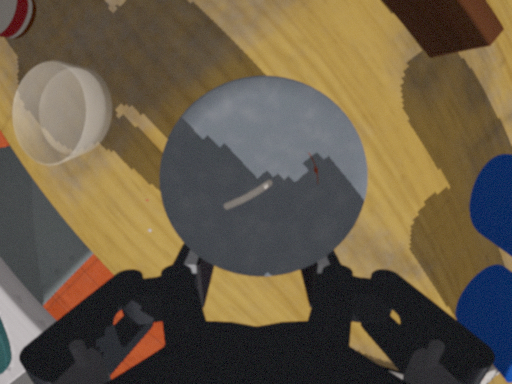

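The candle now sits squarely in front of both fingertips, about 10 mm off, as (264,175) against the tips at (190,262) and (325,262) shows. I touch it, then push it diagonally to the fence.

play_rows --targets '[{"ax":0,"ay":0,"z":-0.002,"x":0.004,"y":0.005,"az":0,"claw":0.046},{"ax":0,"ay":0,"z":-0.002,"x":0.007,"y":0.009,"az":0,"claw":0.046},{"ax":0,"ay":0,"z":-0.002,"x":0.012,"y":0.012,"az":0,"claw":0.046},{"ax":0,"ay":0,"z":-0.002,"x":0.017,"y":0.015,"az":0,"claw":0.046},{"ax":0,"ay":0,"z":-0.002,"x":0.022,"y":0.018,"az":0,"claw":0.046}]'

```text
clock: 3.3
eef_pos: [0.4242, -0.1574, 0.0282]
tcp_rot: [-2.961, 1.046, 0.005]
ft_force: [-1.6, -2.1, 1.5]
opening: 0.536
```

play_rows --targets '[{"ax":0,"ay":0,"z":0,"x":0.006,"y":0.003,"az":0,"claw":0.046},{"ax":0,"ay":0,"z":0,"x":0.012,"y":0.006,"az":0,"claw":0.046},{"ax":0,"ay":0,"z":0,"x":0.018,"y":0.01,"az":0,"claw":0.046},{"ax":0,"ay":0,"z":0,"x":0.024,"y":0.014,"az":0,"claw":0.046},{"ax":0,"ay":0,"z":0,"x":0.03,"y":0.018,"az":0,"claw":0.046}]'

```text
clock: 3.8
eef_pos: [0.4547, -0.139, 0.0282]
tcp_rot: [-2.961, 1.046, 0.005]
ft_force: [-2.8, -2.0, 1.5]
opening: 0.537
```

```bash
python3 - <<'E'
from h import *
o=get_obs();print({k:np.round(v,3) for k,v in o.items() if k in('clock','eef_pos','ft_force')})
a=get_image('wrist')['color'];cv2.imwrite('pics/w3.png',a)
a=get_image('top')['color'];cv2.imwrite('pics/t3.png',a)
E
```

```text
{'clock': np.float64(3.8), 'eef_pos': array([ 0.455, -0.139,  0.028]), 'ft_force': array([-2.783, -1.96 ,  1.466])}
```

View pics/w3.png

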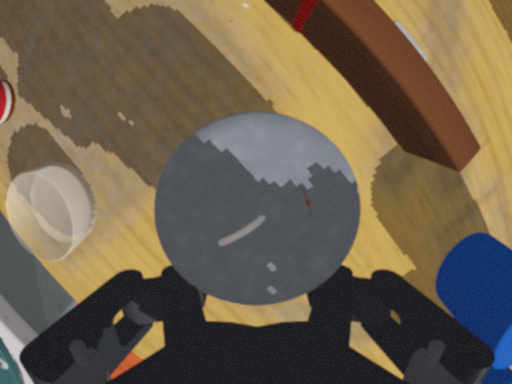

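View pics/t3.png

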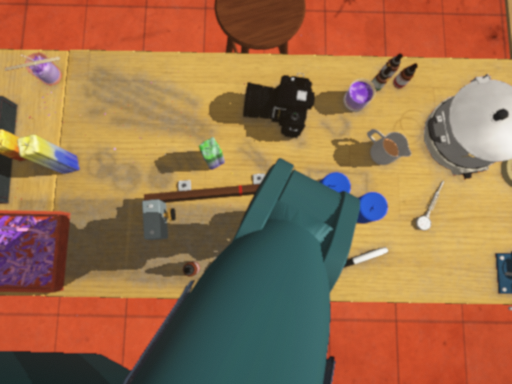

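The candle is nested in the cradle with a drag of about 3 N. By the cradle geometry there are about 38 mm left to the fence. I keep pushing, slowly.

play_rows --targets '[{"ax":0,"ay":0,"z":0,"x":0.006,"y":0.002,"az":0,"claw":0.046},{"ax":0,"ay":0,"z":0,"x":0.012,"y":0.005,"az":0,"claw":0.046},{"ax":0,"ay":0,"z":0,"x":0.018,"y":0.007,"az":0,"claw":0.046},{"ax":0,"ay":0,"z":0,"x":0.024,"y":0.01,"az":0,"claw":0.046},{"ax":0,"ay":0,"z":0,"x":0.028,"y":0.012,"az":0,"claw":0.046}]'

```text
clock: 4.4
eef_pos: [0.4837, -0.1268, 0.0282]
tcp_rot: [-2.961, 1.045, 0.004]
ft_force: [-3.5, -2.4, 0.9]
opening: 0.541
```

play_rows --targets '[{"ax":0,"ay":0,"z":0,"x":0.002,"y":0.001,"az":0,"claw":0.046},{"ax":0,"ay":0,"z":0,"x":0.004,"y":0.002,"az":0,"claw":0.046}]'

```text
clock: 4.6
eef_pos: [0.4878, -0.1246, 0.0281]
tcp_rot: [-2.961, 1.045, 0.004]
ft_force: [-3.3, -2.0, 2.3]
opening: 0.543
```

play_rows --targets '[{"ax":0,"ay":0,"z":0,"x":0.001,"y":0.0003,"az":0,"claw":0.046},{"ax":0,"ay":0,"z":0,"x":0.002,"y":0.0006,"az":0,"claw":0.046}]'

```text
clock: 4.8
eef_pos: [0.4898, -0.124, 0.0281]
tcp_rot: [-2.961, 1.045, 0.004]
ft_force: [-2.5, -0.3, 1.3]
opening: 0.544
```

play_rows --targets '[{"ax":0,"ay":0,"z":0,"x":0.001,"y":0.0003,"az":0,"claw":0.046},{"ax":0,"ay":0,"z":0,"x":0.001,"y":0.0003,"az":0,"claw":0.046}]'

```text
clock: 5.0
eef_pos: [0.4908, -0.1237, 0.0281]
tcp_rot: [-2.961, 1.045, 0.004]
ft_force: [-1.9, -0.4, 1.0]
opening: 0.537
```

```bash
python3 - <<'E'
from h import *
a=get_image('wrist')['color'];cv2.imwrite('pics/w4.png',a);a=get_image('scene')['color'];cv2.imwrite('pics/s4.png',cv2.resize(a[150:290,150:320],None,fx=4,fy=4))
E
```

```text
(no output)
```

View pics/w4.png

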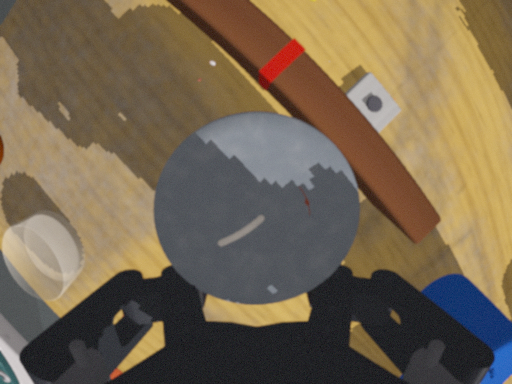

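View pics/s4.png

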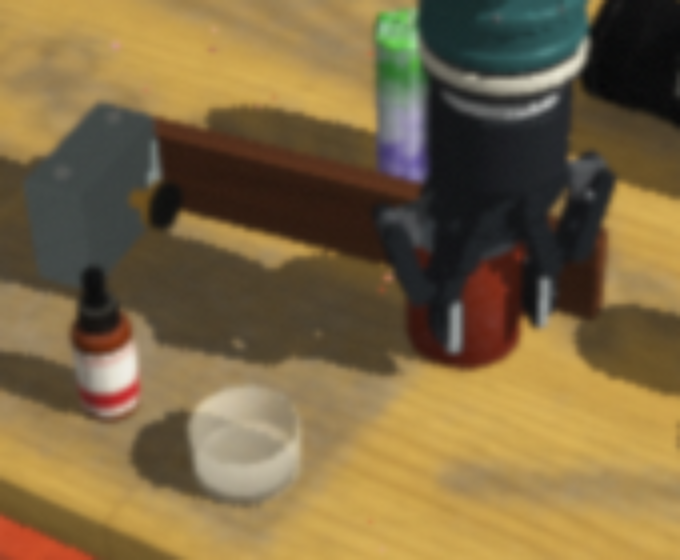

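The candle is all but at the fence, before the red mark (wrist (280,62)). I creep on until the force rises.

play_rows --targets '[{"ax":0,"ay":0,"z":0,"x":0.001,"y":0,"az":0,"claw":0.046},{"ax":0,"ay":0,"z":0,"x":0.001,"y":0,"az":0,"claw":0.046}]'

```text
clock: 5.3
eef_pos: [0.4919, -0.1237, 0.0281]
tcp_rot: [-2.961, 1.045, 0.004]
ft_force: [-2.0, -0.2, 0.4]
opening: 0.537
```

play_rows --targets '[{"ax":0,"ay":0,"z":0,"x":0.001,"y":0,"az":0,"claw":0.046},{"ax":0,"ay":0,"z":0,"x":0.001,"y":0,"az":0,"claw":0.046}]'

```text
clock: 5.5
eef_pos: [0.493, -0.1237, 0.0281]
tcp_rot: [-2.961, 1.045, 0.004]
ft_force: [-2.3, -0.4, 0.3]
opening: 0.539
```

play_rows --targets '[{"ax":0,"ay":0,"z":0,"x":0.001,"y":0,"az":0,"claw":0.046},{"ax":0,"ay":0,"z":0,"x":0.001,"y":0,"az":0,"claw":0.046}]'

```text
clock: 5.7
eef_pos: [0.4934, -0.1236, 0.028]
tcp_rot: [-2.961, 1.045, 0.006]
ft_force: [-5.3, -1.3, 1.9]
opening: 0.54
```

play_rows --targets '[{"ax":0,"ay":0,"z":0,"x":0.001,"y":0,"az":0,"claw":0.046},{"ax":0,"ay":0,"z":0,"x":0.001,"y":0,"az":0,"claw":0.046}]'

```text
clock: 5.9
eef_pos: [0.4935, -0.1236, 0.0279]
tcp_rot: [-2.962, 1.045, 0.008]
ft_force: [-8.7, -2.0, 4.9]
opening: 0.536
```

Fence contact: the force rose to 8.9 N while motion stopped. The target re-bases to the measured pose each call, so a small +x bias gives a light, self-correcting fence push. I slide along the fence direction (−0.1085, 0.994).

play_rows --targets '[{"ax":0,"ay":0,"z":0,"x":0.0001,"y":0.002,"az":0,"claw":0.046},{"ax":0,"ay":0,"z":0,"x":-0.0001,"y":0.004,"az":0,"claw":0.046},{"ax":0,"ay":0,"z":0,"x":-0.0003,"y":0.006,"az":0,"claw":0.046}]'

```text
clock: 6.2
eef_pos: [0.4928, -0.1184, 0.028]
tcp_rot: [2.961, -1.046, -0.009]
ft_force: [-7.4, -8.0, 3.0]
opening: 0.54
```

play_rows --targets '[{"ax":0,"ay":0,"z":0,"x":0.0001,"y":0.002,"az":0,"claw":0.046},{"ax":0,"ay":0,"z":0,"x":-0.0001,"y":0.004,"az":0,"claw":0.046},{"ax":0,"ay":0,"z":0,"x":-0.0003,"y":0.006,"az":0,"claw":0.046}]'

```text
clock: 6.5
eef_pos: [0.4922, -0.1131, 0.0281]
tcp_rot: [2.959, -1.046, -0.009]
ft_force: [-6.3, -7.2, 3.5]
opening: 0.536
```

play_rows --targets '[{"ax":0,"ay":0,"z":0,"x":-0.0005,"y":0.003,"az":0,"claw":0.046},{"ax":0,"ay":0,"z":0,"x":-0.0008,"y":0.006,"az":0,"claw":0.046},{"ax":0,"ay":0,"z":0,"x":-0.0011,"y":0.009,"az":0,"claw":0.046},{"ax":0,"ay":0,"z":0,"x":-0.0014,"y":0.012,"az":0,"claw":0.046}]'

```text
clock: 6.9
eef_pos: [0.4908, -0.1016, 0.0283]
tcp_rot: [2.957, -1.047, -0.008]
ft_force: [-4.4, -6.3, 2.2]
opening: 0.538
```

```bash
python3 - <<'E'
from h import *
o=get_obs();print({k:np.round(v,3) for k,v in o.items() if k in('clock','eef_pos','ft_force')})
a=get_image('wrist')['color'];cv2.imwrite('pics/w5.png',a);a=get_image('scene')['color'];cv2.imwrite('pics/s5.png',cv2.resize(a[150:290,150:320],None,fx=4,fy=4))
E
```

```text
{'clock': np.float64(6.9), 'eef_pos': array([ 0.491, -0.102,  0.028]), 'ft_force': array([-4.388, -6.275,  2.22 ])}
```

View pics/w5.png

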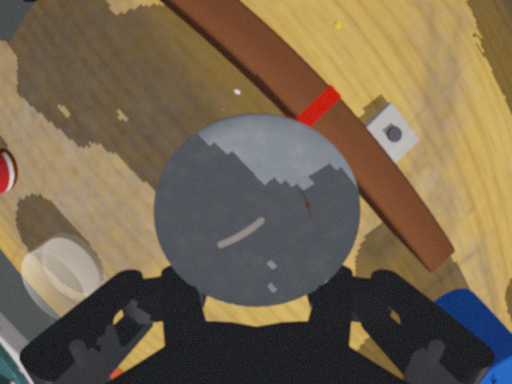

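View pics/s5.png

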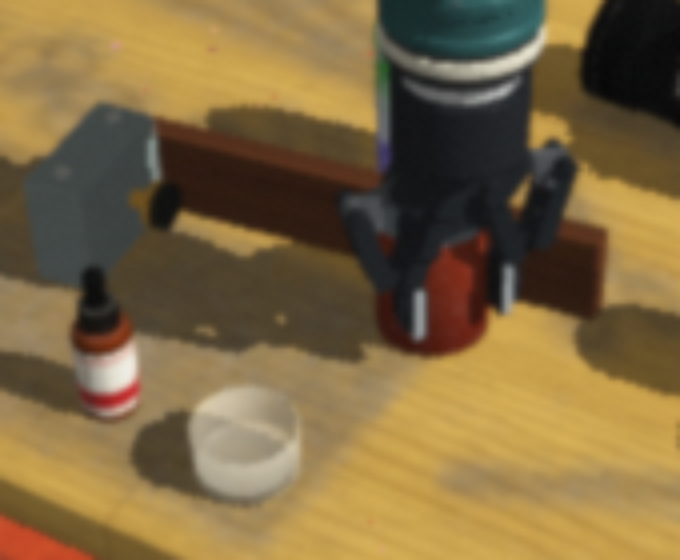

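The candle stays in the cradle and against the fence. The force is about 5 N into the fence and about 6 N along it. I continue in 20 mm strokes.

play_rows --targets '[{"ax":0,"ay":0,"z":0,"x":-0.0004,"y":0.004,"az":0,"claw":0.046},{"ax":0,"ay":0,"z":0,"x":-0.0008,"y":0.008,"az":0,"claw":0.046},{"ax":0,"ay":0,"z":0,"x":-0.0012,"y":0.012,"az":0,"claw":0.046},{"ax":0,"ay":0,"z":0,"x":-0.0016,"y":0.016,"az":0,"claw":0.046},{"ax":0,"ay":0,"z":0,"x":-0.0021,"y":0.02,"az":0,"claw":0.046}]'

```text
clock: 7.5
eef_pos: [0.4886, -0.0817, 0.0283]
tcp_rot: [2.956, -1.047, -0.008]
ft_force: [-3.6, -5.8, 2.9]
opening: 0.538
```

play_rows --targets '[{"ax":0,"ay":0,"z":0,"x":-0.0004,"y":0.004,"az":0,"claw":0.046},{"ax":0,"ay":0,"z":0,"x":-0.0008,"y":0.008,"az":0,"claw":0.046},{"ax":0,"ay":0,"z":0,"x":-0.0012,"y":0.012,"az":0,"claw":0.046},{"ax":0,"ay":0,"z":0,"x":-0.0016,"y":0.016,"az":0,"claw":0.046},{"ax":0,"ay":0,"z":0,"x":-0.0021,"y":0.02,"az":0,"claw":0.046}]'

```text
clock: 8.0
eef_pos: [0.4863, -0.062, 0.0284]
tcp_rot: [2.955, -1.047, -0.008]
ft_force: [-4.4, -5.4, 3.6]
opening: 0.538
```

Steady. The measured track has slope −0.112, which matches the fence. I continue.

play_rows --targets '[{"ax":0,"ay":0,"z":0,"x":-0.0004,"y":0.004,"az":0,"claw":0.046},{"ax":0,"ay":0,"z":0,"x":-0.0008,"y":0.008,"az":0,"claw":0.046},{"ax":0,"ay":0,"z":0,"x":-0.0012,"y":0.012,"az":0,"claw":0.046},{"ax":0,"ay":0,"z":0,"x":-0.0016,"y":0.016,"az":0,"claw":0.046},{"ax":0,"ay":0,"z":0,"x":-0.0021,"y":0.02,"az":0,"claw":0.046}]'

```text
clock: 8.5
eef_pos: [0.4841, -0.0423, 0.0285]
tcp_rot: [2.953, -1.047, -0.008]
ft_force: [-3.9, -5.1, 1.8]
opening: 0.536
```

play_rows --targets '[{"ax":0,"ay":0,"z":0,"x":-0.0004,"y":0.004,"az":0,"claw":0.046},{"ax":0,"ay":0,"z":0,"x":-0.0008,"y":0.008,"az":0,"claw":0.046},{"ax":0,"ay":0,"z":0,"x":-0.0012,"y":0.012,"az":0,"claw":0.046},{"ax":0,"ay":0,"z":0,"x":-0.0016,"y":0.016,"az":0,"claw":0.046},{"ax":0,"ay":0,"z":0,"x":-0.0021,"y":0.02,"az":0,"claw":0.046}]'

```text
clock: 9.0
eef_pos: [0.4819, -0.0227, 0.0285]
tcp_rot: [2.952, -1.048, -0.008]
ft_force: [-3.6, -4.2, 2.1]
opening: 0.535
```

play_rows --targets '[{"ax":0,"ay":0,"z":0,"x":-0.0004,"y":0.004,"az":0,"claw":0.046},{"ax":0,"ay":0,"z":0,"x":-0.0008,"y":0.008,"az":0,"claw":0.046},{"ax":0,"ay":0,"z":0,"x":-0.0012,"y":0.012,"az":0,"claw":0.046},{"ax":0,"ay":0,"z":0,"x":-0.0016,"y":0.016,"az":0,"claw":0.046},{"ax":0,"ay":0,"z":0,"x":-0.0021,"y":0.02,"az":0,"claw":0.046}]'

```text
clock: 9.5
eef_pos: [0.4796, -0.0029, 0.0286]
tcp_rot: [2.951, -1.048, -0.008]
ft_force: [-4.3, -5.1, 2.0]
opening: 0.536
```

```bash
python3 - <<'E'
from h import *
o=get_obs();print({k:np.round(v,3) for k,v in o.items() if k in('clock','eef_pos','ft_force')})
a=get_image('wrist')['color'];cv2.imwrite('pics/w6.png',a);a=get_image('scene')['color'];cv2.imwrite('pics/s6.png',cv2.resize(a[150:290,150:320],None,fx=4,fy=4))
E
```

```text
{'clock': np.float64(9.5), 'eef_pos': array([ 0.48 , -0.003,  0.029]), 'ft_force': array([-4.266, -5.072,  2.011])}
```

View pics/w6.png

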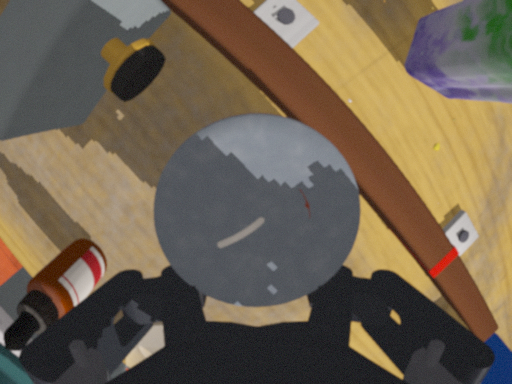

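View pics/s6.png

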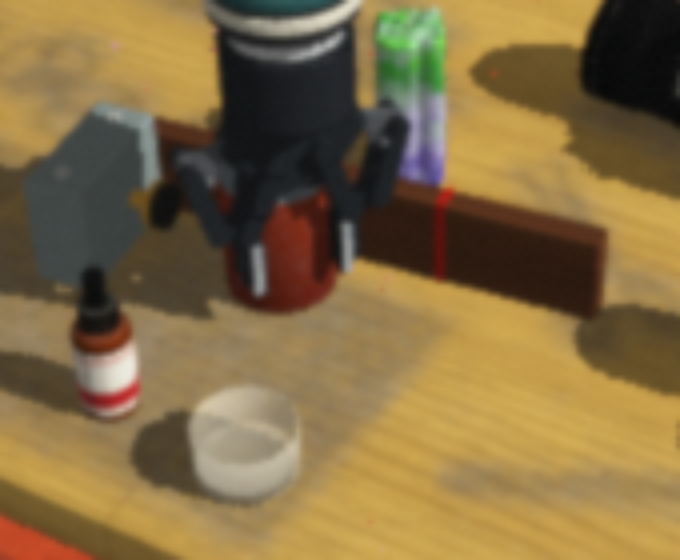

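The pad is visible ahead at wrist (140,70), and the bottle at (75,275) is clear of the knuckle. The sliding force along the fence is about 4.6 N, so I aim for a push of about 12.5 N along +y, which leaves 8 N on the stamp. One more stroke, then small steps.

play_rows --targets '[{"ax":0,"ay":0,"z":0,"x":-0.0004,"y":0.004,"az":0,"claw":0.046},{"ax":0,"ay":0,"z":0,"x":-0.0008,"y":0.008,"az":0,"claw":0.046},{"ax":0,"ay":0,"z":0,"x":-0.0013,"y":0.012,"az":0,"claw":0.046},{"ax":0,"ay":0,"z":0,"x":-0.0018,"y":0.016,"az":0,"claw":0.046},{"ax":0,"ay":0,"z":0,"x":-0.0022,"y":0.02,"az":0,"claw":0.046}]'

```text
clock: 10.1
eef_pos: [0.4773, 0.0172, 0.0286]
tcp_rot: [2.951, -1.047, -0.008]
ft_force: [-3.1, -4.1, 2.6]
opening: 0.541
```

play_rows --targets '[{"ax":0,"ay":0,"z":0,"x":-0.0002,"y":0.002,"az":0,"claw":0.046},{"ax":0,"ay":0,"z":0,"x":-0.0004,"y":0.004,"az":0,"claw":0.046},{"ax":0,"ay":0,"z":0,"x":-0.0006,"y":0.006,"az":0,"claw":0.046}]'

```text
clock: 10.4
eef_pos: [0.4767, 0.0229, 0.0286]
tcp_rot: [2.95, -1.048, -0.008]
ft_force: [-3.8, -4.9, 2.0]
opening: 0.539
```

play_rows --targets '[{"ax":0,"ay":0,"z":0,"x":-0.0001,"y":0.001,"az":0,"claw":0.046},{"ax":0,"ay":0,"z":0,"x":-0.0002,"y":0.002,"az":0,"claw":0.046},{"ax":0,"ay":0,"z":0,"x":-0.0003,"y":0.003,"az":0,"claw":0.046}]'

```text
clock: 10.7
eef_pos: [0.4764, 0.0255, 0.0287]
tcp_rot: [2.949, -1.048, -0.007]
ft_force: [-4.2, -4.2, 2.3]
opening: 0.54
```

play_rows --targets '[{"ax":0,"ay":0,"z":0,"x":-0.0001,"y":0.001,"az":0,"claw":0.046},{"ax":0,"ay":0,"z":0,"x":-0.0002,"y":0.002,"az":0,"claw":0.046},{"ax":0,"ay":0,"z":0,"x":-0.0003,"y":0.003,"az":0,"claw":0.046}]'

```text
clock: 11.0
eef_pos: [0.4761, 0.0281, 0.0287]
tcp_rot: [2.948, -1.048, -0.007]
ft_force: [-4.2, -4.6, 2.3]
opening: 0.539
```

play_rows --targets '[{"ax":0,"ay":0,"z":0,"x":-0.0001,"y":0.001,"az":0,"claw":0.046},{"ax":0,"ay":0,"z":0,"x":-0.0002,"y":0.002,"az":0,"claw":0.046}]'

```text
clock: 11.2
eef_pos: [0.4759, 0.0297, 0.0288]
tcp_rot: [2.947, -1.049, -0.007]
ft_force: [-3.0, -4.2, 2.0]
opening: 0.537
```

play_rows --targets '[{"ax":0,"ay":0,"z":0,"x":-0.0001,"y":0.001,"az":0,"claw":0.046},{"ax":0,"ay":0,"z":0,"x":-0.0002,"y":0.002,"az":0,"claw":0.046}]'

```text
clock: 11.4
eef_pos: [0.4757, 0.0312, 0.0288]
tcp_rot: [2.946, -1.049, -0.007]
ft_force: [-3.5, -5.4, 2.4]
opening: 0.535
```

play_rows --targets '[{"ax":0,"ay":0,"z":0,"x":-0.0001,"y":0.001,"az":0,"claw":0.046},{"ax":0,"ay":0,"z":0,"x":-0.0002,"y":0.002,"az":0,"claw":0.046}]'

```text
clock: 11.6
eef_pos: [0.4755, 0.0329, 0.0288]
tcp_rot: [2.946, -1.049, -0.007]
ft_force: [-3.7, -4.9, 2.4]
opening: 0.533
```

play_rows --targets '[{"ax":0,"ay":0,"z":0,"x":-0.0001,"y":0.001,"az":0,"claw":0.046},{"ax":0,"ay":0,"z":0,"x":-0.0002,"y":0.002,"az":0,"claw":0.046}]'

```text
clock: 11.8
eef_pos: [0.4753, 0.0345, 0.0289]
tcp_rot: [2.945, -1.049, -0.006]
ft_force: [-3.3, -5.1, 2.2]
opening: 0.539
```

```bash
python3 - <<'E'
from h import *
a=get_image('wrist')['color'];cv2.imwrite('pics/w7.png',cv2.resize(a[0:260,60:380],None,fx=2,fy=2));a=get_image('scene')['color'];cv2.imwrite('pics/s7.png',cv2.resize(a[150:290,150:320],None,fx=4,fy=4))
E
```

```text
(no output)
```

View pics/w7.png

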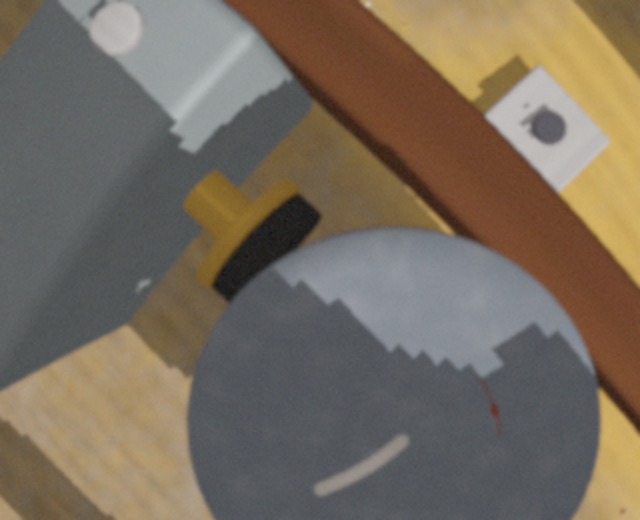

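View pics/s7.png

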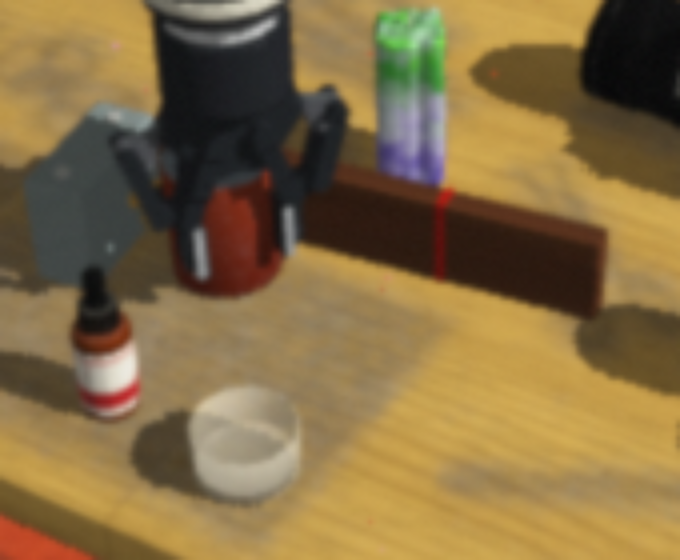

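The candle is a few mm short of the pad, whose black face is at (265,245) in the crop. There is no strong force rise yet. I continue in 1–2 mm steps.

play_rows --targets '[{"ax":0,"ay":0,"z":0,"x":-0.0001,"y":0.001,"az":0,"claw":0.046},{"ax":0,"ay":0,"z":0,"x":-0.0002,"y":0.002,"az":0,"claw":0.046}]'

```text
clock: 12.1
eef_pos: [0.4751, 0.0362, 0.0289]
tcp_rot: [2.944, -1.05, -0.006]
ft_force: [-4.3, -4.5, 2.7]
opening: 0.537
```

play_rows --targets '[{"ax":0,"ay":0,"z":0,"x":-0.0001,"y":0.001,"az":0,"claw":0.046},{"ax":0,"ay":0,"z":0,"x":-0.0002,"y":0.002,"az":0,"claw":0.046}]'

```text
clock: 12.3
eef_pos: [0.4749, 0.0378, 0.0289]
tcp_rot: [2.943, -1.05, -0.006]
ft_force: [-3.3, -5.2, 2.4]
opening: 0.537
```

play_rows --targets '[{"ax":0,"ay":0,"z":0,"x":-0.0001,"y":0.001,"az":0,"claw":0.046},{"ax":0,"ay":0,"z":0,"x":-0.0002,"y":0.002,"az":0,"claw":0.046}]'

```text
clock: 12.5
eef_pos: [0.4748, 0.0392, 0.029]
tcp_rot: [2.942, -1.05, -0.005]
ft_force: [-4.1, -7.6, 3.3]
opening: 0.543
```

Stamp contact: the push rose from 5 to 7.6 N. I go on in finer steps.

play_rows --targets '[{"ax":0,"ay":0,"z":0,"x":-0.0001,"y":0.001,"az":0,"claw":0.046},{"ax":0,"ay":0,"z":0,"x":-0.0002,"y":0.0015,"az":0,"claw":0.046}]'

```text
clock: 12.7
eef_pos: [0.4746, 0.0399, 0.0291]
tcp_rot: [2.94, -1.051, -0.004]
ft_force: [-3.6, -8.2, 2.7]
opening: 0.539
```

play_rows --targets '[{"ax":0,"ay":0,"z":0,"x":-0.0001,"y":0.001,"az":0,"claw":0.046},{"ax":0,"ay":0,"z":0,"x":-0.0002,"y":0.0015,"az":0,"claw":0.046}]'

```text
clock: 12.9
eef_pos: [0.4745, 0.0404, 0.0292]
tcp_rot: [2.938, -1.051, -0.003]
ft_force: [-2.6, -10.6, 2.8]
opening: 0.537
```

play_rows --targets '[{"ax":0,"ay":0,"z":0,"x":0.0002,"y":0.0012,"az":0,"claw":0.046},{"ax":0,"ay":0,"z":0,"x":0.0002,"y":0.0018,"az":0,"claw":0.046}]'

```text
clock: 13.1
eef_pos: [0.4745, 0.0411, 0.0293]
tcp_rot: [2.935, -1.052, -0.003]
ft_force: [-5.2, -11.9, 4.6]
opening: 0.537
```

play_rows --targets '[{"ax":0,"ay":0,"z":0,"x":0.0002,"y":0.0015,"az":0,"claw":0.046},{"ax":0,"ay":0,"z":0,"x":0.0002,"y":0.0017,"az":0,"claw":0.046}]'

```text
clock: 13.3
eef_pos: [0.4745, 0.0415, 0.0294]
tcp_rot: [2.931, -1.052, -0.002]
ft_force: [-6.1, -13.2, 5.3]
opening: 0.542
```

About 12.4 N along the fence gives roughly 8 N on the stamp. I hold.

play_rows --targets '[{"ax":0,"ay":0,"z":0,"x":0.0002,"y":0.0015,"az":0,"claw":0.046},{"ax":0,"ay":0,"z":0,"x":0.0002,"y":0.0015,"az":0,"claw":0.046},{"ax":0,"ay":0,"z":0,"x":0.0002,"y":0.0015,"az":0,"claw":0.046}]'

```text
clock: 13.6
eef_pos: [0.4744, 0.0416, 0.0295]
tcp_rot: [2.928, -1.053, -0.001]
ft_force: [-5.7, -13.3, 4.6]
opening: 0.539
```

play_rows --targets '[{"ax":0,"ay":0,"z":0,"x":0.0001,"y":0.0013,"az":0,"claw":0.046},{"ax":0,"ay":0,"z":0,"x":0.0001,"y":0.0013,"az":0,"claw":0.046},{"ax":0,"ay":0,"z":0,"x":0.0001,"y":0.0013,"az":0,"claw":0.046}]'

```text
clock: 13.9
eef_pos: [0.4744, 0.0416, 0.0296]
tcp_rot: [2.925, -1.053, -0.0]
ft_force: [-5.4, -13.0, 4.5]
opening: 0.54
```

The displacement since contact, 3.0–3.5 mm at 2.2 N/mm, is about 7–8 N. That agrees with push minus drag. I hold a further second.

play_rows --targets '[{"ax":0,"ay":0,"z":0,"x":0.0001,"y":0.0014,"az":0,"claw":0.046},{"ax":0,"ay":0,"z":0,"x":0.0001,"y":0.0014,"az":0,"claw":0.046},{"ax":0,"ay":0,"z":0,"x":0.0001,"y":0.0014,"az":0,"claw":0.046},{"ax":0,"ay":0,"z":0,"x":0.0001,"y":0.0014,"az":0,"claw":0.046},{"ax":0,"ay":0,"z":0,"x":0.0001,"y":0.0014,"az":0,"claw":0.046}]'

```text
clock: 14.4
eef_pos: [0.4743, 0.0417, 0.0297]
tcp_rot: [2.922, -1.054, 0.0]
ft_force: [-4.4, -13.1, 4.8]
opening: 0.538
```

play_rows --targets '[{"ax":0,"ay":0,"z":0,"x":0.0001,"y":0.0014,"az":0,"claw":0.046},{"ax":0,"ay":0,"z":0,"x":0.0001,"y":0.0014,"az":0,"claw":0.046},{"ax":0,"ay":0,"z":0,"x":0.0001,"y":0.0014,"az":0,"claw":0.046},{"ax":0,"ay":0,"z":0,"x":0.0001,"y":0.0014,"az":0,"claw":0.046},{"ax":0,"ay":0,"z":0,"x":0.0001,"y":0.0014,"az":0,"claw":0.046}]'

```text
clock: 14.9
eef_pos: [0.4743, 0.0418, 0.0299]
tcp_rot: [2.918, -1.054, 0.001]
ft_force: [-5.5, -13.2, 5.9]
opening: 0.538
```

Pressed for over 1.5 s. I back out along the cradle bisector, slowly at first.

play_rows --targets '[{"ax":0,"ay":0,"z":0,"x":-0.0005,"y":-0.0005,"az":0,"claw":0.046},{"ax":0,"ay":0,"z":0,"x":-0.0013,"y":-0.0015,"az":0,"claw":0.046},{"ax":0,"ay":0,"z":0,"x":-0.003,"y":-0.0037,"az":0,"claw":0.046},{"ax":0,"ay":0,"z":0,"x":-0.006,"y":-0.0075,"az":0,"claw":0.046},{"ax":0,"ay":0,"z":0,"x":-0.01,"y":-0.0125,"az":0,"claw":0.046}]'

```text
clock: 15.4
eef_pos: [0.4641, 0.0293, 0.0299]
tcp_rot: [2.919, -1.054, 0.001]
ft_force: [-0.2, -0.2, -0.3]
opening: 0.535
```

play_rows --targets '[{"ax":0,"ay":0,"z":0,"x":-0.006,"y":-0.007,"az":0,"claw":0.046},{"ax":0,"ay":0,"z":0,"x":-0.012,"y":-0.015,"az":0,"claw":0.046},{"ax":0,"ay":0,"z":0,"x":-0.018,"y":-0.023,"az":0,"claw":0.046},{"ax":0,"ay":0,"z":0,"x":-0.024,"y":-0.03,"az":0,"claw":0.046},{"ax":0,"ay":0,"z":0,"x":-0.024,"y":-0.03,"az":0,"claw":0.046}]'

```text
clock: 15.9
eef_pos: [0.4392, -0.0016, 0.0299]
tcp_rot: [2.918, -1.055, 0.001]
ft_force: [-1.2, 0.1, 0.5]
opening: 0.538
```

```bash
python3 - <<'E'
from h import *
o=get_obs();print({k:np.round(v,3) for k,v in o.items() if k in('clock','eef_pos','ft_force')})
a=get_image('wrist')['color'];cv2.imwrite('pics/w8.png',a);a=get_image('scene')['color'];cv2.imwrite('pics/s8.png',cv2.resize(a[150:290,150:320],None,fx=4,fy=4))
E
```

```text
{'clock': np.float64(15.9), 'eef_pos': array([ 0.439, -0.002,  0.03 ]), 'ft_force': array([-1.156,  0.098,  0.504])}
```

View pics/w8.png

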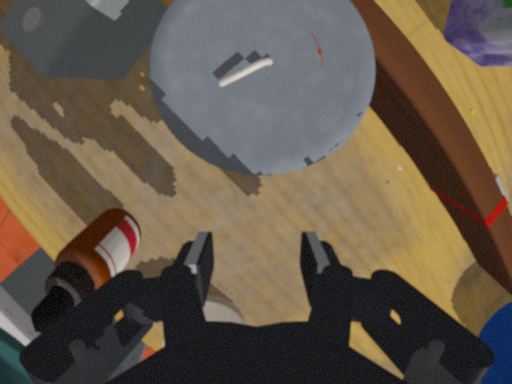

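View pics/s8.png

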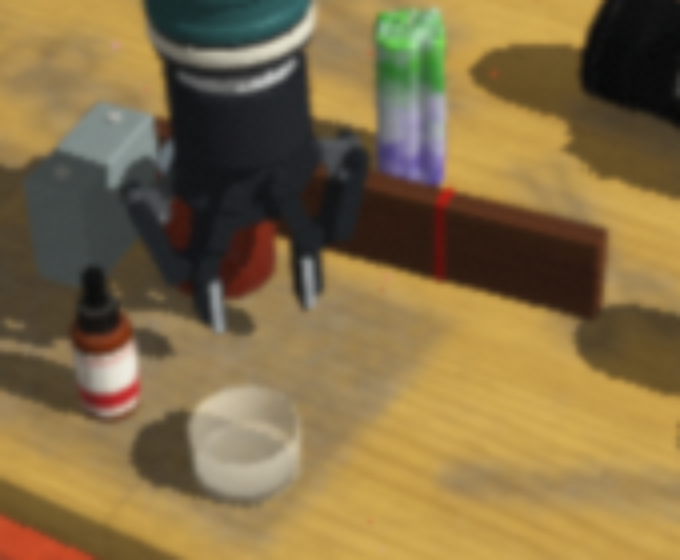

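The fingers are free, with zero force and the candle standing. I rise straight up, as the knuckle is near the bottle, and then move right for a clear check.

play_rows --targets '[{"ax":0,"ay":0,"z":0.03,"x":0,"y":-0.005,"az":0,"claw":0.046},{"ax":0,"ay":0,"z":0.07,"x":0,"y":-0.01,"az":0,"claw":0.046},{"ax":0,"ay":0,"z":0.11,"x":0,"y":-0.01,"az":0,"claw":0.046},{"ax":0,"ay":0,"z":0.15,"x":0,"y":-0.01,"az":0,"claw":0.046},{"ax":0,"ay":0,"z":0.19,"x":0,"y":-0.02,"az":0,"claw":0.046}]'

```text
clock: 16.5
eef_pos: [0.44, -0.0202, 0.2218]
tcp_rot: [2.92, -1.053, 0.002]
ft_force: [0.5, -0.6, 1.0]
opening: 0.539
```

play_rows --targets '[{"ax":0,"ay":0,"z":0,"x":-0.01,"y":-0.045,"az":0,"claw":0.046},{"ax":0,"ay":0,"z":0,"x":-0.02,"y":-0.09,"az":0,"claw":0.046},{"ax":0,"ay":0,"z":0,"x":-0.03,"y":-0.135,"az":0,"claw":0.046},{"ax":0,"ay":0,"z":0,"x":-0.04,"y":-0.18,"az":0,"claw":0.046},{"ax":0,"ay":0,"z":0,"x":-0.05,"y":-0.225,"az":0,"claw":0.046}]'

```text
clock: 17.0
eef_pos: [0.3896, -0.2469, 0.222]
tcp_rot: [2.92, -1.052, 0.003]
ft_force: [0.1, 0.3, -0.6]
opening: 0.538
```

play_rows --targets '[{"ax":0,"ay":0,"z":0,"x":-0.02,"y":-0.04,"az":0,"claw":0.046},{"ax":0,"ay":0,"z":0,"x":-0.04,"y":-0.08,"az":0,"claw":0.046},{"ax":0,"ay":0,"z":0,"x":-0.06,"y":-0.12,"az":0,"claw":0.046},{"ax":0,"ay":0,"z":0,"x":-0.06,"y":-0.12,"az":0,"claw":0.046}]'

```text
clock: 17.4
eef_pos: [0.328, -0.3708, 0.2216]
tcp_rot: [2.917, -1.058, 0.003]
ft_force: [0.6, 0.4, 0.4]
opening: 0.538
```

```bash
python3 - <<'E'
from h import *
import pickle
o=get_obs();print({k:np.round(v,3) for k,v in o.items() if k in('clock','eef_pos','ft_force','qvel')})
T=get_image('top');S=get_image('scene');pickle.dump((T,S),open('f.pkl','wb'))
cv2.imwrite('pics/t9.png',T['color']);cv2.imwrite('pics/s9.png',cv2.resize(S['color'][130:290,130:320],None,fx=4,fy=3.7)[:600])
E
```

```text
{'clock': np.float64(17.4), 'qvel': array([ 0.078, -0.027, -0.036,  0.013,  0.019,  0.078]), 'eef_pos': array([ 0.328, -0.371,  0.222]), 'ft_force': array([0.638, 0.377, 0.411])}
```

View pics/t9.png

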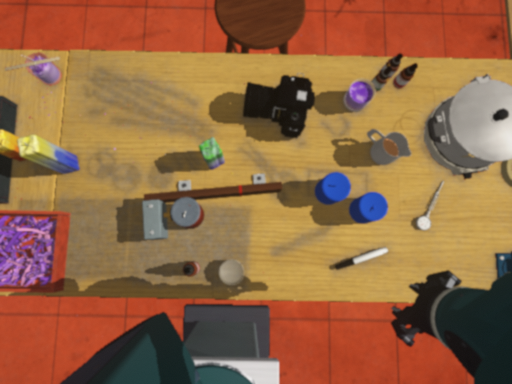

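View pics/s9.png

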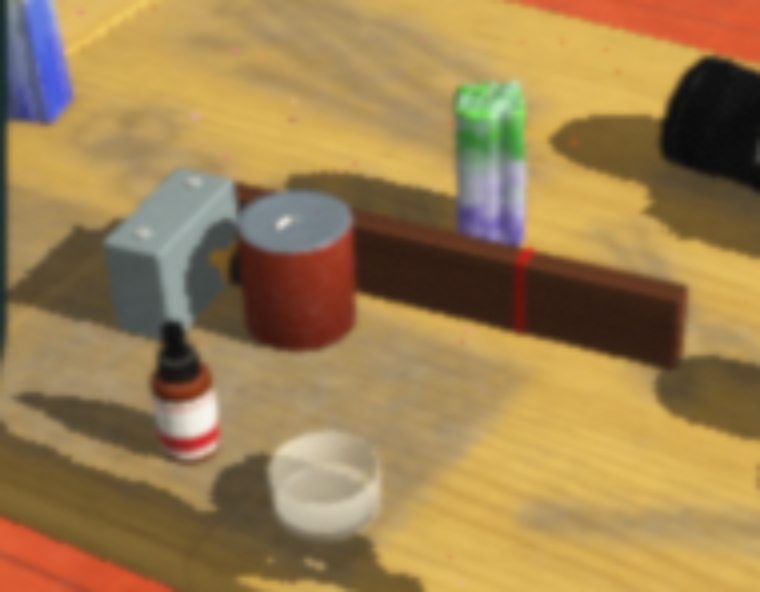

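```bash
python3 - <<'E'
from h import *
import pickle
T,S=pickle.load(open('f.pkl','rb'));T0=pickle.load(open('top0.pkl','rb'))
base=np.array([.5385,0]);J=lambda p:np.round([(p[:2]-base)@ex+.001,(p[:2]-base)@ey+.164],4)
for im,b,n in((T,(166,206,195,232),'top'),(S,(186,222,178,200),'scene')):
    c=im['color'].astype(int);m=((c[...,0]>c[...,2]+5)&(c.sum(2)>150)).astype(np.uint8);q=np.zeros_like(m);q[b[2]:b[3],b[0]:b[1]]=m[b[2]:b[3],b[0]:b[1]]
    q=cv2.morphologyEx(q,cv2.MORPH_OPEN,np.ones((3,3),np.uint8))
    k=max(cv2.findContours(q,0,2)[0],key=cv2.contourArea);e=cv2.fitEllipse(k);print(n,e,J(onz(im,*e[0],.083)))
d=cv2.absdiff(T['color'],T0['color']).max(2)
for n,(x0,x1,y0,y1) in dict(bottle=(180,200,260,277),cup=(217,246,258,285),green=(198,225,137,168)).items(): print(n,'median diff',np.median(d[y0:y1,x0:x1]),'p90',np.percentile(d[y0:y1,x0:x1],90))
E
```

```text
top ((184.77125549316406, 211.3266143798828), (25.97712516784668, 27.874666213989258), 37.2155876159668) [-0.0358  0.2334]
scene ((202.32553100585938, 189.09861755371094), (13.761611938476562, 29.676034927368164), 89.5376205444336) [-0.0345  0.2337]
bottle median diff 2.0 p90 4.0
cup median diff 4.0 p90 36.80000000000007
green median diff 4.0 p90 5.0
```

play_rows --targets '[{"ax":0,"ay":0,"z":0,"x":0,"y":0,"az":0,"claw":0.046},{"ax":0,"ay":0,"z":0,"x":0,"y":0,"az":0,"claw":0.046},{"ax":0,"ay":0,"z":0,"x":0,"y":0,"az":0,"claw":0.046}]'

```text
clock: 17.8
eef_pos: [0.3299, -0.3666, 0.2219]
tcp_rot: [2.92, -1.053, 0.003]
ft_force: [-0.3, -0.4, 1.0]
opening: 0.543
```

Both views put the candle at jig (−0.035, 0.2335), against the fence and within limits. The surroundings are unchanged; the cup's difference is only the arm's shadow. I hand in.

```bash
python3 -c "
from plant import job_done;print(job_done())"
```

```text
the job is handed in; nothing more can be done
None
```

I stamped the russet candle and handed the job in. It is left standing at the stamp, against the fence. No verdict was reported, so what follows rests on my own measurements.

- **Slide to the fence:** I pushed the candle with two part-open fingers, without gripping it. It met the fence at about jig y = 0.075 m, before the red mark. The force into the fence rose to about 9 N at that contact.
- **Along the fence:** I kept it against the fence with a light sideways push of about 4 N. The sliding force along the fence was about 4.6 N.
- **Pressing:** I held a push of about 12.4 N along the fence for about 1.5 s. Less the drag, that is about 8 N on the stamp. The travel after first contact gives 7–8 N from the pad's stiffness. I could not measure the stamp force directly.
- **Final checks:** The top and scene views put the candle at jig x = −0.036 and −0.035 m and y = 0.233 and 0.234 m, upright. This is within the limits of −0.042 and 0.223 m. The arm is well clear, with no contact force.
- **Surroundings:** The bottle and the green candle look unchanged. The cup region showed some pixel difference, which I put down to the arm's shadow, because the cup appears in its old place. The whole job took about 18 s of robot time.

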